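# Lock the tube carrier onto the mixer with its cam lock

## Task

Push the tube carrier along the mixer deck until the head of its bolt is fully inside the open cam lock, without ramming it. Then take the black flat-bladed screwdriver with the square handle from the tool stand, feel its blade fully into the slot of the cam disc without bearing down hard, and turn the disc clockwise, with the screwdriver only, about a quarter turn, without forcing it against its stop, until it has drawn the carrier fully home against the clamp block. Finally put the screwdriver back upright, fully down in its place in the tool stand, and leave the other things on the bench undisturbed.

Things in the scene. Friction and masses are not known exactly. Their poses are not given: they have to be found in the camera images.
- mixer: Tube mixer, fixed to the bench: white box 170 x 280 mm (x, y) with an aluminium deck, deck top 45 mm above the bench (z = 45 mm in its frame; origin on the bench; the box reaches from y = -135 to +145 mm). Its +y axis is the way the carrier slides home. The cam's upright axis is at x = 0, y = +100 mm. Around the cam stands the aluminium clamp block, 98 mm (x) by 60 mm (y, from 72 to 132 mm), its top at z = 75 mm.
- carrier (a joint): Slide of the tube carrier along the mixer's +y (m). 0 = farthest back, about 0.0405 = the bolt head is stopped by the hub of the open cam (only turning the cam can bring it farther), 0.045 = home, its face against the clamp block. It starts between 0 and 0.02. Slides with about 3 N of friction and stays where it is left.
- push_face (a point): Middle of the outer face of the grey end plate of the carrier (carrier: white tube block, 98 x 106 mm, with red-capped tubes up to 81 mm above the deck). The plate faces the mixer's -y, is 98 mm wide, 6 mm thick, and reaches from 1 to 59 mm above the deck; this point is 40 mm above the deck. Axes as the mixer's. Push here towards the mixer's +y. In front of it the deck is bare down to z = 45 mm.
- bolt_head (a point): Top of the bolt head: an upright steel pin, 6 mm thick, at the end of the 5 mm bolt that sticks out of the carrier's +y end, 20 mm beyond its face. Axes as the mixer's. Stopped in the mouth of the open cam it is 12.5 mm from the cam's axis, home 8 mm.
- cam (a joint): Angle of the cam disc (rad), growing clockwise seen from above. 0 = open, slot along the mixer's y, mouth facing the bolt; starts between -0.1 and 0.1 (the head can enter below 0.15). Catches the head at about 0.4, draws it in until about 1.3, where it holds it locked; hard stop at 1.75. Needs 0.05 to 0.18 N m to turn; over 0.25 N m is forcing it. Blade play: up to 0.3 rad. Stays where left.
- slot (a point): Middle of the cam disc's top (steel, 46 mm across, 4 mm above the block), on its axis, 79 mm above the bench. z up. The slot runs along this y: 12 mm long, 3.8 wide, 8 deep, square edges, in a steel insert (25 x 17 mm, top at this height) that floats: the slot lies up to 6 mm to either side along this x, not measured, so find it by feel. The insert shifts only under 10 N or more.
- driver: Short flat-bladed screwdriver, 136 mm long, 110 g, standing blade down in the tool stand. Origin at the middle of the blade's end edge, z up along the shaft to the handle. Blade 10.5 mm wide along its x and 3 mm thick along its y, 12 mm long; shaft 9 mm thick up to z = 66 mm (a 23 mm collar is at 64 to 67 mm and rests on the stand); black square handle from z = 66 to 136 mm, 24 mm across along its x (take it by these two flats) and 30 mm along its y.
- driver_tip (a point): Middle of the end edge of the screwdriver's blade (the origin of driver, same axes).
- driver_grip (a point): Middle of the screwdriver's handle at the height to grip, on its axis 105 mm above the blade's end edge; 31 mm of handle is above it. Same axes as driver.
- stand: Grey plastic tool stand, fixed: block 70 x 130 mm (x, y), 64 mm high, origin on the bench, with two round upright through holes. One holds the screwdriver, the other an awl with a slim round handle (which is where varies).
- stand_hole0 (a point): Middle of the mouth of one hole of the stand, at its top, 64 mm above the bench, at y = -35 mm of the stand; hole 15.5 mm wide with a 2 mm chamfer. z up.
- stand_hole1 (a point): The same for the other hole, at y = +35 mm of the stand.
- awl: The other tool in the stand, to be left alone: slim round black handle 20 mm thick with a ball on top, 132 mm long, origin at its lower end.
- jar: Bystander: specimen jar 60 mm wide, 70 mm high, origin under its middle.
- buffer: Bystander: white bottle 64 mm wide, 150 mm high, origin under its middle.
- cup: Bystander: white cup 70 mm wide, 70 mm high, origin under its middle.
- marker: Bystander: black marker pen 12 mm thick, 120 mm long, lying; origin under its middle.
There are look-alikes about, which are no part of the job. What is shaped like the driver but pink is not meant.

How it is judged:
By the outcome, as a careful person would: the job done as asked, in the order asked, and still so for the second after the job is handed in, with the robot touching nothing.
It also fails if it takes over 72 s, if anything falls off the work surface, if the arm or the gripper's body presses on something with over 40 N, if the wrist force passes 120 N, or if a joint passes its speed limit or range.

## Robot

A 7-joint arm with a two-finger parallel gripper is mounted at the origin on the work surface. World frame = base frame: x ahead of the robot, y to its left, z up, the work surface at z = 0. Lengths are in m, angles in rad, forces in N, time in s.
With the tool pointing down it reaches from about 0.4 to 0.85 m from the base axis. Payload 10.4 kg.
Tool frame: the origin (TCP) lies between the finger pads; the fingertips stand 22 mm ahead of it and the grasp point (between the pads) lies 3 mm ahead of it; z points along the fingers, y is the line along which they close (so a half turn about z gives the same grasp; the last joint's range is limited). The gripper opens to 85 mm and grips with 20 to 120 N. Pads are 22 mm wide; open, the fingers measure 114 mm over their backs; the gripper's body (76 mm by 85 mm) begins 54 mm behind the grasp point. The pads swing forward as they close: fully open they stand 13 mm farther back than shut.
Start: joints at [1.13, 0.332, -0.065, 1.46, 0.022, 1.35, -0.088], TCP at [0.254, -0.571, 0.253] pointing down, gripper open.
Joint ranges: [-2.6, 2.6], [-0.5, 2.12], [-1.47, 1.34], [0.16, 2.42], [-1.27, 4.41], [0.06, 2.06], [-2.6, 2.6]. Speed limits (rad/s): [2.22, 2.22, 2.79, 2.79, 3.14, 3.14, 3.14].

## Interface

Orientations are given as a unit quaternion [x, y, z, w].
In Python, from workcell import manip, camera, ticket, boxes_of, outline_of gives the robot as it stands.
- The arm moves only by the tool carry_out, never from a script. Its argument "deltas" is a list of rows, each a list of 5 numbers: the shift along the tool's x, y, z as a fraction of full scale, then the turn about the tool's z as a fraction of full scale, then the opening, from -1 (shut) to 1 (fully open), so that 0 is half open. In form: [[tx, ty, tz, spin, gripper], ...]. A call has 1 to 20 rows; each row is the pose to reach, as a shift and turn from the pose commanded when the call began, along the tool's axes at that moment; what a row does not reach only later rows make up. Full scale, the value 1, is 150 mm for a shift and 30 degrees for a turn. A row lasts 1/8 s, in which the tool goes at most 62.5 mm and 10.7 degrees, less where a joint would pass 70% of its speed; a pose out of reach is approached as far as the arm can. A call with a number of a shift or a turn outside -1 to 1 is refused whole. A call with a gripper value outside its range is refused whole. The fingers move at their own pace and stop on an object; "force" is the grip in N (left out, the last holds). Time passes only in rows, so rows that repeat a pose let the fingers close. It gives the time, the measured TCP pose, the force, the opening and the grip force at its end, in the units of the state.
- manip.get_obs(): the state, without advancing time (a new reading comes with each control period).
- camera(name): name is "scene" or "top" or "wrist"; returns a dict with "img" (384x512x3 uint8, red, green, blue), "depth" (384x512 float32, m along the optical axis (not along the pixel's ray), 0 where there is no reading), "vertical_fov" (degrees; the focal length in pixels is half the picture's height over the tangent of half this angle, whatever the lens; pixels are square), "cx", "cy" (the principal point, pixels), "R" (3x3) and "t" (3): a world point X has camera coordinates R X + t. Camera axes: x right, y down, z forward; pixel columns grow to the right and rows downward; lengths in m; the calibration is good to about 2 mm. A picture is of the moment at which its call begins.
- ticket.hand_in(): hands the job in; it is judged then, once.
Trained networks look in a picture, given as the dict that the camera call returned (one of the last four; its "shot" number tells which), for a name from the list of things; names that differ only in an ending like _2 or _b are one class to them, and where a whole thing is asked for, a point or a joint stands for the part that bears it (a point fixed in the world has none). Each returns a list of dicts, best first, with "conf" (0 to 1); they miss things now and then, are a little off and sometimes report something else, mostly with a low value. They report only what shows in the picture. A call takes as long as a camera call. They do not tell look-alikes from the thing itself.
- boxes_of(query, picture): "position" ([x, y, z] in m, in world coordinates, good to about 4 mm: the middle of the surface that is visible of it).
- outline_of(query, picture): "region" (384x512 bool, what is visible of it).
The state is a dict: "clock": time; "joint_pos": joint angles; "joint_velocities": joint speeds; "tau": joint torques, N m; "position": TCP position; "ee_rot": TCP orientation; "ft_force": force on the tool from outside, world axes, zero at the start; "torque": the same for the moment, N m; "grip_width": opening from 0.0 (shut) to 1.0 (fully open); "grasp_force": force on a finger pad.
Only numpy, scipy, OpenCV 4.12 (cv2) and the standard library are available. Lean on these libraries where they do the work, as an engineer would, in place of code of your own. Each camera call takes 0.05 s, during which the arm holds its last target. There are 200 camera calls.

## Working session

There is one attempt and no reset: what is moved stays moved. The work goes in short steps, Python scripts to look and compute and a tool call to move; the robot and the scene stay as the last step left them, time stands still between calls to the robot, and variables do not carry over. Pictures are saved under pics/ and viewed, at most 10 in all, crops included, and the job is handed in when it is done.

Besides the shell and the picture viewer there is one more tool, called in YAML: its name, and indented under it one key for each argument. carry_out: Moves the arm, as the interface text tells. Its arguments: {"type":"object","properties":{"deltas":{"type":"array","items":{"type":"array","items":{"type":"number"}}},"force":{"type":"number"}},"required":["deltas"]}

```bash
mkdir -p pics; ls
cat > h.py <<'E'
import numpy as np, cv2
from workcell import manip, camera, ticket, boxes_of, outline_of
from scipy.spatial.transform import Rotation as Ro
def f(p): return p["img"].shape[0]/2/np.tan(np.radians(p["vertical_fov"])/2)
def cloud(p):
    d=p["depth"].astype(float);v,u=np.indices(d.shape);F=f(p)
    c=np.stack([(u-p["cx"])*d/F,(v-p["cy"])*d/F,d],-1)
    X=(c-p["t"])@p["R"]; X[d==0]=np.nan; return X
def proj(p,X):
    c=p["R"]@np.array(X)+p["t"]; return c[:2]/c[2]*f(p)+[p["cx"],p["cy"]]
def save(p,n): cv2.imwrite("pics/"+n,p["img"][...,::-1])
E
python3 - <<'E'
from h import *
np.set_printoptions(precision=4,suppress=True)
o=manip.get_obs(); print(o)
ps={n:camera(n) for n in("scene","top","wrist")}
im=np.hstack([cv2.resize(ps[n]["img"],(800,600)) for n in("scene",)])
for n in("scene","top"): 
    save(ps[n],n+"0.png")
    for q in["mixer","carrier","push_face","bolt_head","slot","driver","driver_grip","stand","stand_hole0","stand_hole1","awl","jar","buffer","cup","marker"]:
        r=boxes_of(q,ps[n]); print(n,q,[(np.round(x["position"],3).tolist(),round(x["conf"],2)) for x in r[:3]])
E
```

```text
pics
{'clock': 0.0, 'joint_pos': array([ 1.1304,  0.3329, -0.0647,  1.461 ,  0.0216,  1.3499, -0.0885]), 'joint_velocities': array([-0.0017, -0.0019, -0.0001, -0.0001,  0.0001, -0.0002,  0.0013]), 'tau': array([ -0.0003, -62.5441,   0.0488, -39.1578,   0.0161,   0.0101,
         0.    ]), 'position': array([ 0.2534, -0.5709,  0.2525]), 'ee_rot': array([ 0.9783,  0.2074, -0.0002, -0.0007]), 'ft_force': array([0.377 , 0.5936, 0.3887]), 'torque': array([-0.0086, -0.0154, -0.0368]), 'grasp_force': 0.0, 'grip_width': 0.9996748677112682}
scene mixer [([0.595, -0.12, 0.046], 0.69), ([0.728, 0.225, 0.077], 0.41), ([0.501, -0.397, 0.05], 0.24)]
scene carrier [([0.584, -0.109, 0.092], 0.82)]
scene push_face [([0.58, -0.114, 0.089], 0.59), ([0.514, 0.275, 0.041], 0.3)]
scene bolt_head [([0.581, -0.112, 0.091], 0.87)]
scene slot [([0.556, 0.025, 0.074], 0.69), ([0.502, -0.398, 0.052], 0.31)]
scene driver [([0.61, 0.334, 0.096], 0.85), ([0.503, 0.283, 0.102], 0.81), ([0.586, 0.218, 0.095], 0.75)]
scene driver_grip [([0.578, 0.216, 0.1], 0.86), ([0.504, 0.278, 0.106], 0.58), ([0.408, 0.303, 0.098]
[... 630 characters left out ...]
], 0.88)]
top slot [([0.558, 0.025, 0.066], 0.71), ([0.494, 0.285, 0.132], 0.62)]
top driver [([0.57, 0.218, 0.131], 0.86), ([0.401, 0.296, 0.121], 0.63), ([0.602, 0.337, 0.117], 0.6)]
top driver_grip [([0.398, 0.299, 0.128], 0.68), ([0.601, 0.333, 0.118], 0.58), ([0.575, 0.218, 0.124], 0.53)]
top stand [([0.49, 0.312, 0.062], 0.72)]
top stand_hole0 [([0.494, 0.314, 0.065], 0.72)]
top stand_hole1 [([0.494, 0.314, 0.065], 0.72)]
top awl [([0.499, 0.364, 0.109], 0.74)]
top jar [([0.38, 0.146, 0.069], 0.83)]
top buffer [([0.702, 0.234, 0.098], 0.93), ([0.318, -0.263, 0.011], 0.6), ([0.549, -0.092, 0.093], 0.38)]
top cup [([0.493, -0.404, 0.04], 0.97)]
top marker [([0.316, -0.264, 0.012], 0.77)]
```

View pics/scene0.png

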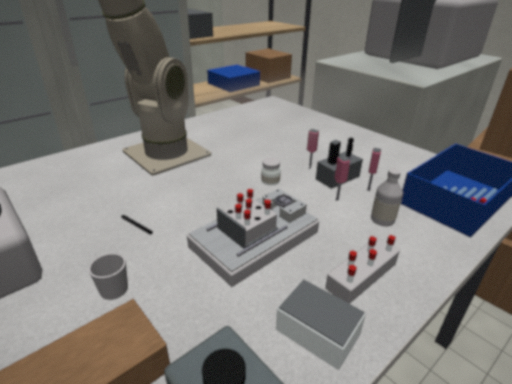

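View pics/top0.png

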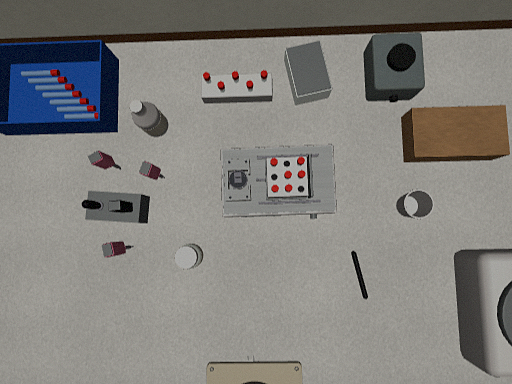

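The top view shows the mixer at about (278,180) with the cam at (238,178) and the carrier at (288,177). The stand is at (118,207), with the square black handle at (121,206) and the awl at (90,204). The pink look-alikes are at (104,160), (152,170) and (117,249). Next I'll fit the poses.

Run:
```python
from h import *
np.set_printoptions(precision=4,suppress=True)
p=camera("top"); X=cloud(p); print("cam",-p["R"].T@p["t"], f(p))
def rect(m,n):
    P=X[m][:,:2]; r=cv2.minAreaRect((P*1000).astype(np.float32)); print(n,m.sum(),r, np.median(X[m],0))
def box(x0,x1,y0,y1,z0,z1):
    with np.errstate(invalid='ignore'): return (X[...,0]>x0)&(X[...,0]<x1)&(X[...,1]>y0)&(X[...,1]<y1)&(X[...,2]>z0)&(X[...,2]<z1)
rect(box(.44,.68,-.25,.12,.04,.05),"deck")
rect(box(.44,.68,-.02,.12,.068,.078),"block")
rect(box(.44,.68,-.02,.12,.0775,.083),"disc")
rect(box(.44,.68,-.2,.0,.085,.14),"carrier+caps")
rect(box(.44,.68,-.2,-.01,.095,.112),"carrier top")
rect(box(.42,.56,.2,.42,.058,.068),"stand")
rect(box(.42,.56,.2,.34,.127,.145),"driver top")
rect(box(.42,.56,.34,.42,.1,.145),"awl top")
c=p["img"][130:235,70:345]; cv2.imwrite("pics/c1.png",cv2.resize(c,None,fx=2.9,fy=2.9,interpolation=2)[...,::-1])
zs=X[130:235,70:345,2]; 
print("z row through mixer v=177:",np.round(X[177,215:345:3,2]*1000), np.round(X[177,215:345:3,1]*1000))
```

```text
cam [ 0.4366 -0.0406  0.8974] 351.740694577614
deck 3994 ((556.0626220703125, -68.13011169433594), (167.79249572753906, 276.9407043457031), 0.9766435623168945) [ 0.5477 -0.0684  0.0455]
block 820 ((555.1978149414062, 20.2490177154541), (97.77629089355469, 77.3409652709961), 1.440827488899231) [0.5541 0.0293 0.075 ]
disc 156 ((555.0391235351562, 29.82539176940918), (94.30074310302734, 58.10207748413086), 3.561917304992676) [0.557  0.0258 0.0791]
carrier+caps 1769 ((557.22607421875, -92.47760009765625), (97.85015106201172, 103.24614715576172), 0.3360406160354614) [ 0.5546 -0.0918  0.093 ]
carrier top 192 ((559.5765991210938, -97.31591796875), (94.84198760986328, 96.83338928222656), 87.96097564697266) [ 0.5604 -0.1389  0.103 ]
stand 1165 ((497.7362365722656, 329.9065856933594), (131.51162719726562, 70.1500015258789), 85.00306701660156) [0.4928 0.3311 0.0645]
driver top 147 ((494.3699035644531, 293.4585266113281), (27.757770538330078, 22.272624969482422), 89.0976333618164) [0.4941 0.2924 0.1363]
awl top 104 ((500.13079833984375, 363.3011169433594), (17.24439811706543, 18.0533390045166), 44.57645797729492) [0.5002 0.3598 0.1258]
z row through mixer v=177: [  0.   2.  35.  45.  75.  72.  71.  76.  70.  72.  72.  46.  45.  47.
  45.  47.  48.  53.  94.  94.  92.  94.  92.  90. 127. 126.  91.  93.
 121. 127.  90.  80. 106.  50.  47.  46.  46.  46.  47.  45.   2.   1.
   2.   1.] [  92.   84.   72.   63.   52.   45.   38.   31.   24.   17.   10.    4.
   -3.  -11.  -18.  -25.  -33.  -40.  -47.  -54.  -61.  -68.  -75.  -82.
  -86.  -93. -102. -109. -113. -119. -130. -138. -142. -156. -164. -171.
 -178. -186. -193. -200. -216. -224. -231. -239.]
```

View pics/c1.png

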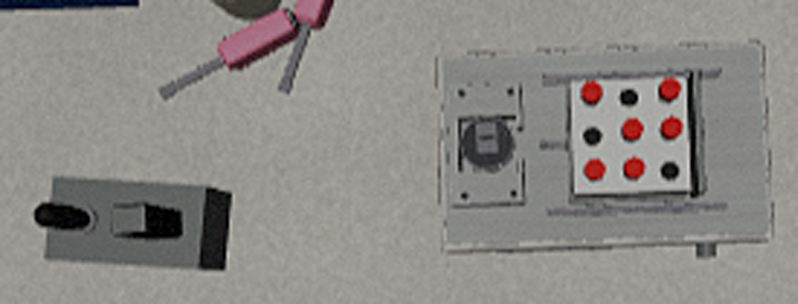

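The mixer is nearly axis-aligned and the square handle is in the stand's -y hole. The pink tools have shifted since the first picture, apparently toppling by themselves, so I'll look again.

Run:
```python
from h import *
print(manip.get_obs()["clock"])
p=camera("top"); save(p,"top2.png")
for q in["driver","buffer","jar"]:
    print(q,[(np.round(x["position"],3).tolist(),round(x["conf"],2)) for x in boxes_of(q,p)[:5]])
```

```text
1.7
driver [([0.493, 0.283, 0.13], 0.73), ([0.693, 0.18, 0.031], 0.71), ([0.262, 0.265, 0.024], 0.7), ([0.654, 0.243, 0.031], 0.7)]
buffer [([0.704, 0.236, 0.097], 0.8)]
jar [([0.38, 0.145, 0.067], 0.73), ([0.493, -0.406, 0.043], 0.48)]
```

View pics/top2.png

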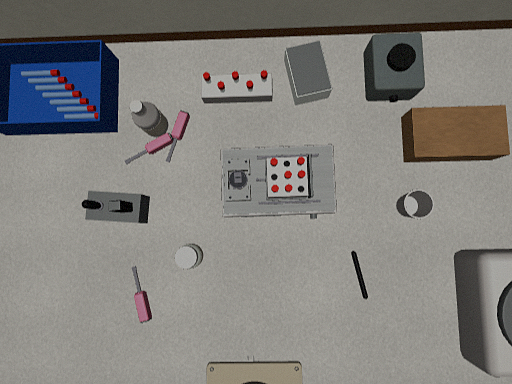

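The pink tools now lie at rest at (158,145), (180,125) and (140,300), clear of my work area. I start moving towards the push position with the gripper shut.

```bash
cat >> h.py <<'E'
def yaw(o=None):
    q=(o or manip.get_obs())["ee_rot"]; a=Ro.from_quat(q).as_matrix()[:,0]; return np.degrees(np.arctan2(a[1],a[0]))
def plan(x,y,z,psi=None):
    "fractions from the measured pose to the wanted pose"
    o=manip.get_obs(); R=Ro.from_quat(o["ee_rot"]).as_matrix(); d=R.T@(np.array([x,y,z])-o["position"])/0.15
    s=0 if psi is None else -((psi-yaw(o)+180)%360-180)/30
    print("frac",np.round(d,3),"spin",round(s,3),"yaw",round(yaw(o),2),"pos",np.round(o["position"],4),"F",np.round(o["ft_force"],2),"t",round(o["clock"],2),"j",np.round(o["joint_pos"],2)); return d,s
E
python3 -c "
from h import *
plan(.557,-.2,.16,91)"
```

```text
frac [ 2.853 -1.441  0.622] spin -2.235 yaw 23.94 pos [ 0.2536 -0.5712  0.2533] F [ 0.51 -0.97  0.66] t 1.9 j [ 1.13  0.33 -0.06  1.46  0.02  1.35 -0.09]
```

carry_out:
  deltas:
    - [0.35, -0.17, 0, -0.33, -1]
    - [0.7, -0.34, 0, -0.66, -1]
    - [1, -0.5, 0, -1, -1]
    - [1, -0.5, 0, -1, -1]
  force: 40

```text
clock: 2.4
position: [0.3638, -0.4381, 0.2538]
ee_rot: [0.889, 0.458, 0.001, 0.0]
ft_force: [-0.1, -0.7, -0.5]
grip_width: 0.143
grasp_force: 0.0
```

```bash
python3 -c "
from h import *
plan(.557,-.2,.16,91)"
```

```text
frac [2.04  0.125 0.628] spin -1.218 yaw 54.47 pos [ 0.3638 -0.4381  0.2538] F [-0.12 -0.68 -0.53] t 2.4 j [ 1.    0.22 -0.23  1.6   0.05  1.32  0.14]
```

carry_out:
  deltas:
    - [0.35, 0, 0, -0.35, -1]
    - [0.7, 0, 0, -0.7, -1]
    - [1, 0.1, 0, -1, -1]
    - [1, 0.1, 0, -1, -1]

```text
clock: 2.9
position: [0.4632, -0.3268, 0.2534]
ee_rot: [0.742, 0.671, 0.001, 0.0]
ft_force: [0.0, -1.0, -0.1]
grip_width: 0.003
grasp_force: 0.0
```

```bash
python3 -c "
from h import *
plan(.557,-.19,.16,91)"
```

```text
frac [0.969 0.531 0.624] spin -0.224 yaw 84.28 pos [ 0.4632 -0.3268  0.2534] F [ 0.01 -0.95 -0.1 ] t 2.9 j [ 0.86  0.23 -0.38  1.6   0.08  1.33  0.37]
```

carry_out:
  deltas:
    - [0.35, 0.2, 0.1, -0.1, -1]
    - [0.7, 0.4, 0.3, -0.22, -1]
    - [0.97, 0.53, 0.62, -0.22, -1]
    - [0.97, 0.53, 0.62, -0.22, -1]

```text
clock: 3.4
position: [0.5544, -0.1906, 0.157]
ee_rot: [0.703, 0.711, -0.001, -0.003]
ft_force: [-0.1, -1.2, 0.7]
grip_width: 0.004
grasp_force: 0.0
```

Run:
```python
from h import *
p=camera("wrist"); X=cloud(p); save(p,"w1.png")
plan(.557,-.178,.087,91)
d=camera("top"); Y=cloud(d)
for v in (168,172,176,180,184): 
    print(v,[(int(1000*a),int(1000*b)) for a,b in Y[v,296:326:2,1:] if b>.04])
```

```text
frac [0.094 0.019 0.473] spin -0.015 yaw 90.55 pos [ 0.5545 -0.1922  0.158 ] F [-0.79 -0.77  0.3 ] t 3.45 j [ 0.64  0.36 -0.47  1.66  0.17  1.17  0.14]
168 [(-109, 90), (-114, 94), (-118, 93), (-123, 93), (-128, 90), (-132, 92), (-137, 89), (-140, 103), (-152, 44), (-157, 45), (-162, 47), (-167, 44), (-171, 45), (-177, 43), (-181, 47)]
172 [(-109, 92), (-111, 124), (-115, 124), (-119, 125), (-124, 126), (-132, 91), (-138, 82), (-139, 104), (-152, 46), (-156, 47), (-161, 45), (-166, 46), (-171, 48), (-176, 44), (-181, 45)]
176 [(-109, 91), (-110, 122), (-114, 126), (-119, 124), (-123, 126), (-132, 91), (-137, 82), (-139, 104), (-151, 45), (-156, 47), (-161, 49), (-166, 44), (-171, 44), (-176, 45), (-180, 46)]
180 [(-108, 92), (-113, 90), (-117, 94), (-122, 92), (-127, 91), (-131, 91), (-138, 76), (-139, 103), (-144, 101), (-156, 45), (-161, 46), (-165, 46), (-171, 44), (-176, 43), (-180, 44)]
184 [(-108, 93), (-113, 91), (-117, 93), (-122, 94), (-126, 91), (-131, 93), (-138, 70), (-139, 102), (-143, 104), (-156, 46), (-161, 42), (-166, 40), (-170, 46), (-175, 42), (-180, 46)]
```

View pics/w1.png

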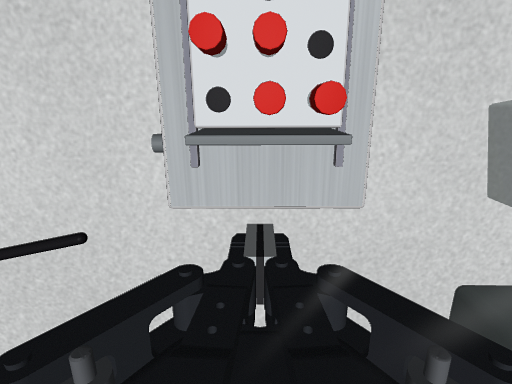

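The wrist view shows the end plate at (185–350, 138), nearly centred ahead of the fingers at (260,240), with bare deck in between. Next I descend.

carry_out:
  deltas:
    - [0.04, 0.03, 0.25, 0, -1]
    - [0.04, 0.03, 0.47, 0, -1]
    - [0.04, 0.03, 0.47, 0, -1]
    - [0.1, 0.03, 0.47, 0, -1]
    - [0.15, 0.03, 0.47, 0, -1]
    - [0.17, 0.03, 0.47, 0, -1]
    - [0.19, 0.03, 0.47, 0, -1]
    - [0.19, 0.03, 0.47, 0, -1]

```text
clock: 4.5
position: [0.5594, -0.1644, 0.09]
ee_rot: [0.704, 0.711, -0.0, 0.0]
ft_force: [-0.6, 0.4, 0.6]
grip_width: 0.003
grasp_force: 0.0
```

```bash
python3 -c "
from h import *
plan(.557,-.13,.087,91)"
```

```text
frac [ 0.229 -0.014  0.02 ] spin -0.015 yaw 90.56 pos [ 0.5594 -0.1644  0.09  ] F [-0.64  0.35  0.57] t 4.5 j [ 0.59  0.43 -0.47  1.73  0.22  1.03  0.06]
```

Pushing slowly, about 3 mm per row, up to near the expected stop.

carry_out:
  deltas:
    - [0.02, 0, 0, 0, -1]
    - [0.04, 0, 0, 0, -1]
    - [0.06, 0, 0, 0, -1]
    - [0.08, 0, 0, 0, -1]
    - [0.1, 0, 0, 0, -1]
    - [0.12, 0, 0, 0, -1]
    - [0.14, 0, 0, 0, -1]
    - [0.16, 0, 0, 0, -1]
    - [0.18, 0, 0, 0, -1]
    - [0.2, 0, 0, 0, -1]
    - [0.2, 0, 0, 0, -1]

```text
clock: 5.88
position: [0.5591, -0.1339, 0.0898]
ee_rot: [0.704, 0.711, 0.0, -0.0]
ft_force: [-0.9, -0.9, 0.2]
grip_width: 0.001
grasp_force: 0.3
```

```bash
cat > bk.py <<'E'
from h import *
plan(.557,-.1225,.087,91)
d=camera("top"); Y=cloud(d)
def med(v0,v1,z0,z1):
    S=Y[v0:v1,280:345]; m=(S[...,2]>z0)&(S[...,2]<z1); return S[m]
P=med(166,190,.0985,.108); print("plate top y",np.median(P[:,1]),len(P))
m=(Y[...,2]>.085)&(Y[...,2]<.097)&(abs(Y[...,0]-.556)<.04)&(Y[...,1]>-.16)&(Y[...,1]<0); 
print("block front", np.percentile(Y[m][:,1],99.5))
E
python3 bk.py
```

```text
frac [ 0.076 -0.013  0.019] spin -0.014 yaw 90.58 pos [ 0.5591 -0.1339  0.0898] F [-0.93 -0.88  0.16] t 5.88 j [ 0.55  0.41 -0.48  1.75  0.22  1.03  0.  ]
plate top y nan 0
block front -0.01961884211725559
  return _methods._mean(a, axis=axis, dtype=dtype,
  ret = ret.dtype.type(ret / rcount)
```

carry_out:
  deltas:
    - [0.01, 0, 0, 0, -1]
    - [0.02, 0, 0, 0, -1]
    - [0.03, 0, 0, 0, -1]
    - [0.04, 0, 0, 0, -1]
    - [0.05, 0, 0, 0, -1]
    - [0.06, 0, 0, 0, -1]
    - [0.065, 0, 0, 0, -1]

```text
clock: 6.8
position: [0.559, -0.1247, 0.0898]
ee_rot: [0.704, 0.71, -0.0, 0.0]
ft_force: [0.7, -2.7, -0.4]
grip_width: 0.001
grasp_force: 1.5
```

```bash
python3 bk.py 2>/dev/null
```

```text
frac [ 0.015 -0.013  0.019] spin -0.015 yaw 90.55 pos [ 0.559  -0.1247  0.0898] F [ 0.75 -2.68 -0.35] t 6.8 j [ 0.54  0.41 -0.48  1.76  0.22  1.03 -0.01]
plate top y nan 0
block front -0.010310432259678712
```

carry_out:
  deltas:
    - [0.005, 0, 0, 0, -1]
    - [0.01, 0, 0, 0, -1]
    - [0.015, 0, 0, 0, -1]

```text
clock: 7.22
position: [0.559, -0.1227, 0.0898]
ee_rot: [0.704, 0.71, -0.0, 0.0]
ft_force: [1.0, -5.4, -0.2]
grip_width: 0.003
grasp_force: 2.6
```

carry_out:
  deltas:
    - [0.004, 0, 0, 0, -1]
    - [0.008, 0, 0, 0, -1]

```text
clock: 7.48
position: [0.559, -0.1225, 0.0899]
ee_rot: [0.704, 0.71, -0.0, 0.001]
ft_force: [1.2, -8.0, -0.2]
grip_width: 0.003
grasp_force: 3.9
```

carry_out:
  deltas:
    - [0.004, 0, 0, 0, -1]

```text
clock: 7.6
position: [0.559, -0.1225, 0.0899]
ee_rot: [0.704, 0.71, -0.001, 0.001]
ft_force: [0.3, -9.2, -1.0]
grip_width: -0.002
grasp_force: 4.7
```

The carrier stopped at TCP y = -0.1225, as predicted, with about 9 N. Now I back off, go up, and head to the stand.

carry_out:
  deltas:
    - [-0.1, 0, 0, 0, -1]
    - [-0.1, 0, -0.3, 0, -0.5]
    - [-0.1, 0, -0.6, 0, 0]
    - [0.0, 0, -0.9, 0, 0.2]
    - [0.3, -0.1, -0.9, 0, 0.2]
    - [0.65, -0.2, -0.9, 0, 0.2]
    - [1, -0.3, -0.9, 0, 0.2]

```text
clock: 8.48
position: [0.5119, 0.0303, 0.2249]
ee_rot: [0.704, 0.71, 0.0, -0.0]
ft_force: [0.7, 0.4, 0.7]
grip_width: 0.603
grasp_force: 0.0
```

carry_out:
  deltas:
    - [0.35, 0, 0, 0, 0.2]
    - [0.7, 0, 0, 0, 0.2]
    - [1, 0, 0, 0, 0.2]
    - [1, 0, 0, 0, 0.2]

```text
clock: 8.98
position: [0.51, 0.183, 0.2249]
ee_rot: [0.701, 0.713, 0.001, -0.001]
ft_force: [0.5, 0.1, 0.1]
grip_width: 0.598
grasp_force: 0.0
```

Run:
```python
from h import *
np.set_printoptions(precision=4,suppress=True)
plan(.494,.25,.225,88)
p=camera("wrist"); save(p,"w2.png"); print("proj slot",proj(p,[.556,.027,.079]),"driver",proj(p,[.494,.293,.136]),"axis",-p["R"].T@p["t"])
t=camera("top"); Y=cloud(t)
m=(Y[...,2]>.085)&(Y[...,2]<.097)&(abs(Y[...,0]-.556)<.04)&(Y[...,1]>-.16)&(Y[...,1]<.01); print("block front", np.percentile(Y[m][:,1],99.5))
c=t["img"][140:222,215:345]; cv2.imwrite("pics/c2.png",np.hstack([cv2.resize(p["img"],(480,360)),cv2.resize(c,(320,360),interpolation=2)])[...,::-1])
```

```text
frac [ 0.448 -0.099  0.001] spin 0.097 yaw 90.92 pos [0.51   0.183  0.2249] F [0.53 0.06 0.12] t 8.97 j [ 0.21  0.24 -0.73  1.69  0.16  1.27 -0.54]
proj slot [300.4355 321.7978] driver [238.0396  37.43  ] axis [0.5088 0.2512 0.3467]
block front -0.008243928337104548
```

View pics/c2.png

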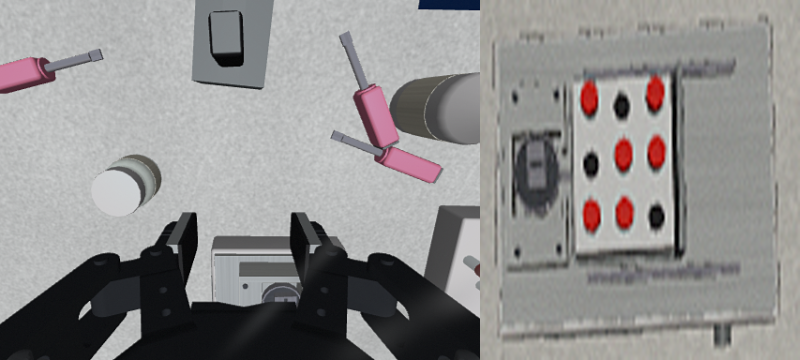

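The wrist view shows the square handle in the stand at (227,35) of the left panel, and the top view shows the carrier close against the cam block. Next I measure the handle.

carry_out:
  deltas:
    - [0.2, -0.05, 0, 0, 0.2]
    - [0.4, -0.1, 0, 0, 0.2]
    - [0.4, -0.1, 0, 0, 0.2]

```text
clock: 9.45
position: [0.495, 0.2395, 0.2249]
ee_rot: [0.703, 0.711, 0.0, -0.0]
ft_force: [0.6, -0.5, 0.3]
grip_width: 0.597
grasp_force: 0.0
```

```bash
cat > hd.py <<'E'
from h import *
np.set_printoptions(precision=4,suppress=True)
p=camera("wrist"); X=cloud(p)
with np.errstate(invalid='ignore'):
    m=(X[...,2]>.128)&(X[...,2]<.145)&(abs(X[...,0]-.495)<.03)&(abs(X[...,1]-.294)<.03)
    s=(X[...,2]>.058)&(X[...,2]<.070)&(abs(X[...,0]-.495)<.06)&(abs(X[...,1]-.33)<.1)
    w=(X[...,2]>.1)&(X[...,2]<.145)&(abs(X[...,0]-.5)<.03)&(abs(X[...,1]-.365)<.03)
for n,k in(("top",m),("stand",s),("awl",w)):
    if k.sum()>20: print(n,k.sum(),cv2.minAreaRect((X[k][:,:2]*1000).astype(np.float32)),np.median(X[k],0))
plan(.4945,.2935,.108,88)
E
python3 hd.py
```

```text
top 1400 ((495.4522399902344, 294.48846435546875), (23.93134117126465, 30.052080154418945), 2.815878391265869) [0.4956 0.2954 0.1371]
stand 9409 ((498.34564208984375, 329.52984619140625), (130.36497497558594, 70.18516540527344), 85.21424102783203) [0.4982 0.3367 0.065 ]
awl 943 ((501.4493408203125, 363.9233093261719), (19.629749298095703, 18.937814712524414), 40.178367614746094) [0.5009 0.3612 0.1294]
frac [ 0.371 -0.005  0.778] spin 0.084 yaw 90.53 pos [0.4957 0.2379 0.2247] F [ 0.09 -1.07 -0.34] t 9.5 j [ 0.12  0.27 -0.75  1.67  0.19  1.28 -0.66]
```

carry_out:
  deltas:
    - [0.2, 0, 0, -0.08, 0.2]
    - [0.377, -0.002, 0, -0.08, 0.2]
    - [0.377, -0.002, 0.2, -0.08, 0.2]
    - [0.377, -0.002, 0.4, -0.08, 0.2]
    - [0.377, -0.002, 0.6, -0.08, 0.2]
    - [0.377, -0.002, 0.778, -0.08, 0.2]
    - [0.377, -0.002, 0.778, -0.08, 0.2]
  force: 60

```text
clock: 10.38
position: [0.4947, 0.2924, 0.1062]
ee_rot: [0.69, 0.724, -0.002, -0.0]
ft_force: [-0.1, 0.5, 0.1]
grip_width: 0.597
grasp_force: 0.0
```

```bash
python3 -c "
from h import *
plan(.4955,.2945,.108,92.8)"
```

```text
frac [ 0.014  0.006 -0.012] spin -0.0 yaw 92.8 pos [0.4947 0.2924 0.1062] F [-0.09  0.52  0.09] t 10.38 j [-0.02  0.45 -0.73  1.73  0.33  1.09 -0.81]
```

carry_out:
  deltas:
    - [0.012, 0.005, -0.01, 0, 0.2]
    - [0.012, 0.005, -0.01, 0, -1]
    - [0.012, 0.005, -0.01, 0, -1]
    - [0.012, 0.005, -0.01, 0, -1]
    - [0.012, 0.005, -0.01, 0, -1]
    - [0.012, 0.005, -0.01, 0, -1]
    - [0.012, 0.005, -0.01, 0, -1]
  force: 80

```text
clock: 11.25
position: [0.4961, 0.2973, 0.1109]
ee_rot: [0.689, 0.725, 0.001, 0.001]
ft_force: [-0.9, -1.1, 6.5]
grip_width: 0.272
grasp_force: 78.3
```

```bash
python3 -c "
from h import *
plan(.4955,.2945,.108,92.8)"
```

```text
frac [-0.018 -0.005  0.019] spin 0.004 yaw 92.93 pos [0.4961 0.2973 0.1109] F [-0.87 -1.12  6.49] t 11.25 j [-0.03  0.45 -0.73  1.72  0.34  1.1  -0.81]
```

carry_out:
  deltas:
    - [0, 0, -0.1, 0, -1]
    - [0, 0, -0.25, 0, -1]
    - [0, 0, -0.4, 0, -1]
    - [0, 0, -0.55, 0, -1]
    - [0, 0, -0.7, 0, -1]
    - [0, 0, -0.8, 0, -1]
    - [0, 0, -0.8, 0, -1]

```text
clock: 12.12
position: [0.4957, 0.2974, 0.2308]
ee_rot: [0.689, 0.725, 0.001, 0.0]
ft_force: [0.1, 0.5, -0.9]
grip_width: 0.273
grasp_force: 78.3
```

Run:
```python
from h import *
np.set_printoptions(precision=4,suppress=True)
p=camera("wrist"); save(p,"w3.png"); plan(.555,.027,.23,181)
print(cv2.imwrite("pics/w3c.png",p["img"][...,::-1]))
```

```text
frac [-1.818  0.305 -0.002] spin -2.935 yaw 92.94 pos [0.4954 0.297  0.2297] F [ 0.31 -0.19 -1.52] t 12.18 j [ 0.01  0.34 -0.77  1.59  0.24  1.31 -0.74]
True
```

View pics/w3.png

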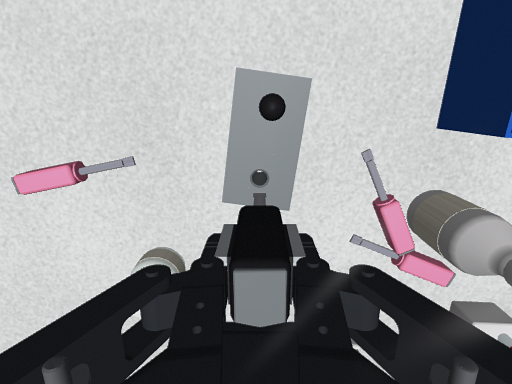

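The driver hangs upright in the grip, with its blade at about (259,200) and the empty hole at (259,178). I carry it to the cam while turning it counter-clockwise.

carry_out:
  deltas:
    - [-0.25, 0.05, 0, -0.3, -1]
    - [-0.5, 0.1, 0, -0.6, -1]
    - [-0.75, 0.15, 0, -0.9, -1]
    - [-0.9, 0.15, 0, -1, -1]
    - [-0.9, 0.15, 0, -1, -1]

```text
clock: 12.8
position: [0.5249, 0.161, 0.2284]
ee_rot: [0.479, 0.878, -0.001, -0.0]
ft_force: [-0.4, -0.2, -1.5]
grip_width: 0.272
grasp_force: 78.4
```

```bash
python3 -c "
from h import *
plan(.555,.027,.23,181)"
```

```text
frac [-0.86  -0.314 -0.01 ] spin -1.942 yaw 122.74 pos [0.5249 0.161  0.2284] F [-0.42 -0.23 -1.51] t 12.8 j [ 0.31  0.28 -0.81  1.66  0.21  1.29  0.04]
```

carry_out:
  deltas:
    - [-0.2, -0.1, 0, -0.3, -1]
    - [-0.45, -0.2, 0, -0.6, -1]
    - [-0.7, -0.31, 0, -0.9, -1]
    - [-0.86, -0.31, 0, -1, -1]
    - [-0.86, -0.31, 0, -1, -1]

```text
clock: 13.42
position: [0.5562, 0.0289, 0.2287]
ee_rot: [0.235, 0.972, 0.0, -0.001]
ft_force: [-0.2, 1.2, -0.9]
grip_width: 0.269
grasp_force: 78.5
```

carry_out:
  deltas:
    - [0, 0, 0, -0.3, -1]
    - [0, 0, 0, -0.6, -1]
    - [0, 0, 0, -0.942, -1]
    - [0, 0, 0, -0.942, -1]
    - [0, 0, 0, -0.942, -1]

```text
clock: 14.05
position: [0.5557, 0.0308, 0.2295]
ee_rot: [-0.009, 1.0, 0.0, -0.0]
ft_force: [0.1, -0.9, -1.1]
grip_width: 0.269
grasp_force: 78.5
```

```bash
cat > look.py <<'E'
from h import *
import sys
np.set_printoptions(precision=4,suppress=True)
p=camera("wrist"); X=cloud(p); n=sys.argv[1]
plan(.555,.027,.23,181)
np.savez("/tmp/"+n,X=X,img=p["img"],R=p["R"],t=p["t"])
with np.errstate(invalid='ignore'):
    near=(abs(X[...,0]-.556)<.06)&(abs(X[...,1]-.027)<.045)
    b=near&(abs(X[...,2]-.075)<.0018); d=near&(X[...,2]>.0772)&(X[...,2]<.082)
for k,m in(("block",b),("disc",d)):
    if m.sum()>20: print(k,m.sum(),cv2.minAreaRect((X[m][:,:2]*1000).astype(np.float32)))
u,v=proj(p,[.555,.027,.079]).astype(int); print("slot px",u,v)
c=p["img"][max(v-110,0):v+110,max(u-140,0):u+140]; cv2.imwrite(f"pics/{n}.png",cv2.resize(c,None,fx=2.8,fy=2.7,interpolation=2)[...,::-1]); print("origin",max(u-140,0),max(v-110,0))
E
python3 look.py w4
```

```text
frac [ 0.005 -0.024 -0.003] spin 0.001 yaw -178.96 pos [0.5557 0.0306 0.2295] F [-0.54 -0.63 -1.74] t 14.1 j [ 0.6   0.31 -0.88  1.64  0.25  1.3   1.27]
block 2714 ((554.2350463867188, 20.863571166992188), (94.7566909790039, 74.44622039794922), 0.9057751893997192)
disc 863 ((554.3383178710938, 23.475494384765625), (91.70274353027344, 67.16915130615234), 1.6804147958755493)
slot px 256 179
origin 116 69
```

View pics/w4.png

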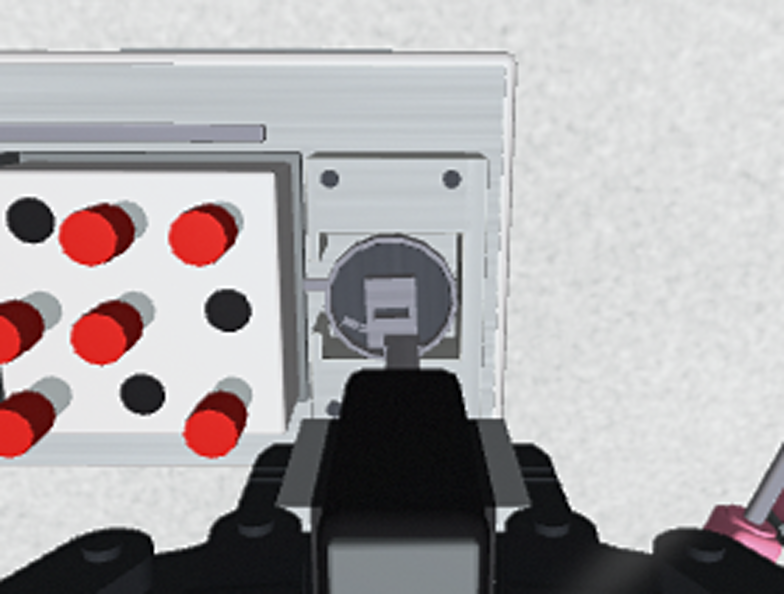

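Run:
```python
from h import *
np.set_printoptions(precision=4,suppress=True)
d=np.load("/tmp/w4.npz"); X=d["X"];R=d["R"];t=d["t"]; C=-R.T@t; print("C",C,"opt",R[2])
p=dict(R=R,t=t,img=d["img"]); F=192/np.tan(np.radians(camera("wrist")["vertical_fov"])/2); print(F)
def atz(u,v,z):
    r=R.T@np.array([(u-255.5)/F,(v-191.5)/F,1]); return C+r*(z-C[2])/r[2]
print("cx check",proj({**p,"vertical_fov":2*np.degrees(np.arctan(192/F)),"cx":255.5,"cy":191.5},[.555,.027,.079]))
for z in (.0,.01):pass
g=d["img"].astype(int).sum(2)//3
print("gray rows176-200 cols250-270"); print(g[176:206,248:270])
print("z"); print((X[184:208,252:268,2]*1000).round().astype(int))
print("slot",atz(256.0,184.9,.079),"disc",atz(255.8,178.6,.079))
```

```text
C [0.4865 0.029  0.3511] opt [ 0.272   0.0054 -0.9623]
295.728652495481
cx check [251.9699 182.9155]
gray rows176-200 cols250-270
[[160 160 159 158 159 158 158 157 157 156 157 156 156 155 155 159 125  84
   84  83  82  82]
 [153 153 152 152 152 152 153 152 151 152 153 152 153 152 153 156 124  84
   84  83  82  82]
 [154 153 152 152 152 152 151 152 151 151 151 151 151 151 152 154 122  85
   84  84  83  82]
 [151 150 151 150 151 151 153 152 151 152 152 152 152 153 154 157 124  84
   83  84  82  82]
 [158 157 157 158 157 156 156 157 158 158 158 158 158 159 159 161 127  86
   84  84  82  82]
 [160 160 160 160 161 160 160 159 159 159 160 158 159 159 158 161 125  84
   85  83  83  81]
 [158 157 158 159 159 159 159 160 159 159 158 159 158 138 155 158 125  85
   83  84  83  81]
 [161 144 106 104 104 106  90  88  88  91  91  91  87  81 156 162 144  87
   84  84  83  81]
 [159 122  84  82  80  82  79  78  78  82  79  77  74  70 152 157 141  88
   83  84  83  81]
 [158 117  72  70  71  70  69  70  71  68  69  69  67  63 152 155 140  87
   83  84  83  81]
 [155 115  68  63  64  65  65  64  63  8
[... 9616 characters left out ...]
           192
                   191                  192                  190
                   192                  191                  192
                   190                  191                  192
                   191]
 [                 193                  194                  194
                   194                  192                  193
                   193                  193                  194
                   194                  193                  193
                   193                  193                  193
                   194]]
slot [0.5569 0.0309 0.079 ] disc [0.5507 0.0306 0.079 ]<stdin>:11: RuntimeWarning: invalid value encountered in cast
```

```bash
cat >> h.py <<'E'
def atz(p,u,v,z):
    F=f(p);R=p["R"];C=-R.T@p["t"]; r=R.T@np.array([(u-p["cx"])/F,(v-p["cy"])/F,1]); return C+r*(z-C[2])/r[2]
E
python3 - <<'E'
from h import *
np.set_printoptions(precision=4,suppress=True)
p=camera("wrist"); print(p["cx"],p["cy"])
print("slot",atz(p,255.6,184.6,.0795),"disc",atz(p,255.8,178.6,.079),"tip near-edge",atz(p,259.2,192.3,.119),atz(p,259.2,192.3,.121))
print("tip handle top", atz(p,259,191.5,.119)); plan(.555,.027,.23,181)
print(proj(p,[.555,.027,.079]))
E
```

```text
259.6053207905265 187.58965723768068
slot [0.5606 0.0261 0.0795] disc [0.5548 0.0262 0.079 ] tip near-edge [0.5563 0.0295 0.119 ] [0.5557 0.0295 0.121 ]
tip handle top [0.5556 0.0293 0.119 ]
frac [ 0.006 -0.021 -0.003] spin 0.003 yaw -178.91 pos [0.5558 0.0302 0.2296] F [-0.17 -0.15 -0.3 ] t 14.2 j [ 0.6   0.31 -0.88  1.64  0.25  1.3   1.27]
[256.6211 178.8286]
```

The slot shows at wrist pixel (255.6,184.6), about 5.7 mm to the +x side of the cam axis. The blade edge is at (259,192). I align it and come down to just above the disc.

carry_out:
  deltas:
    - [-0.02, -0.023, 0, 0, -1]
    - [-0.02, -0.023, 0.08, 0, -1]
    - [-0.02, -0.023, 0.16, 0, -1]
    - [-0.02, -0.023, 0.22, 0, -1]
    - [-0.02, -0.023, 0.22, 0, -1]
    - [-0.02, -0.023, 0.22, 0, -1]

```text
clock: 14.95
position: [0.5591, 0.0266, 0.1968]
ee_rot: [-0.011, 1.0, 0.0, 0.0]
ft_force: [0.1, -0.3, -1.5]
grip_width: 0.274
grasp_force: 78.5
```

Run:
```python
from h import *
np.set_printoptions(precision=4,suppress=True)
p=camera("wrist");plan(.5588,.0269,.19,181)
u,v=proj(p,[.5606,.0261,.079]); print(u,v)
u,v=int(u),int(v)
c=p["img"][v-35:v+35,u-45:u+45]; cv2.imwrite("pics/w5.png",cv2.resize(c,None,fx=8,fy=8,interpolation=0)[...,::-1]); print(u-45,v-35)
```

```text
frac [0.003 0.003 0.047] spin 0.007 yaw -178.8 pos [0.5592 0.0265 0.197 ] F [-0.17 -0.5  -0.09] t 15.0 j [ 0.6   0.35 -0.87  1.68  0.28  1.25  1.26]
259.6541157065042 190.904815576704
214 155
```

View pics/w5.png

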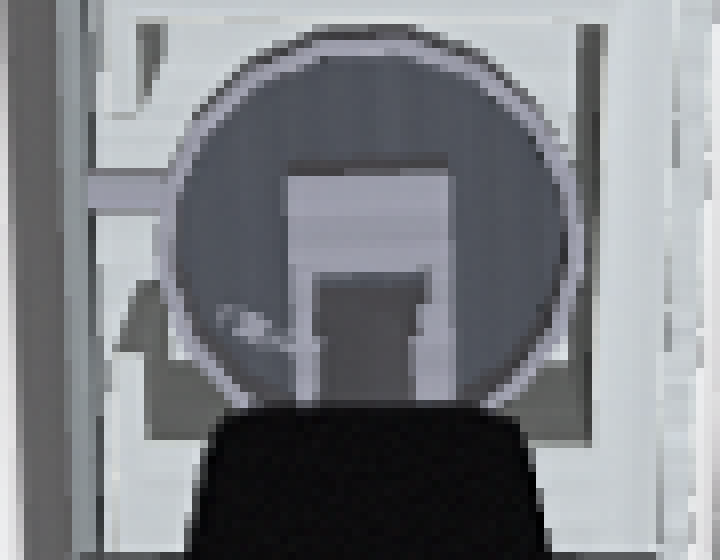

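Run:
```python
from h import *
np.set_printoptions(precision=4,suppress=True)
p=camera("wrist");plan(.5588,.0269,.19,181)
print("insert -x edge",atz(p,260.3,177-.3,.079),"tip -x edge",atz(p,260.5,188.9-.2,.086), "slot edges y",atz(p,214+287/8-.5,182,.079)[1],atz(p,214+455/8-.5,182,.079)[1],"blade y",atz(p,214+313/8-.5,189,.086)[1],atz(p,214+432/8-.5,189,.086)[1])
```

```text
frac [0.003 0.003 0.047] spin 0.007 yaw -178.8 pos [0.5592 0.0265 0.197 ] F [ 0.48  0.22 -0.7 ] t 15.05 j [ 0.6   0.35 -0.87  1.68  0.28  1.25  1.26]
insert -x edge [0.5484 0.0264 0.079 ] tip -x edge [0.5568 0.0267 0.086 ] slot edges y 0.01731924865108934 0.0349009059054404 blade y 0.02025236588973234 0.03242337349682194
```

carry_out:
  deltas:
    - [0, 0, 0.02, 0, -1]
    - [0, 0, 0.03, 0, -1]
    - [0, 0, 0.038, 0, -1]
    - [0, 0, 0.044, 0, -1]
    - [0, 0, 0.044, 0, -1]

```text
clock: 15.68
position: [0.559, 0.0264, 0.19]
ee_rot: [-0.01, 1.0, -0.0, -0.0]
ft_force: [0.3, 0.0, -1.1]
grip_width: 0.272
grasp_force: 78.5
```

carry_out:
  deltas:
    - [0, 0, 0.005, 0, -1]
    - [0, 0, 0.01, 0, -1]
    - [0, 0, 0.01, 0, -1]

```text
clock: 16.05
position: [0.5588, 0.0265, 0.1883]
ee_rot: [-0.011, 1.0, -0.0, -0.0]
ft_force: [-1.0, -0.6, -1.0]
grip_width: 0.268
grasp_force: 78.6
```

carry_out:
  deltas:
    - [0, 0, 0.005, 0, -1]
    - [0, 0, 0.008, 0, -1]
    - [0, 0, 0.008, 0, -1]

```text
clock: 16.42
position: [0.5589, 0.0264, 0.1872]
ee_rot: [-0.01, 1.0, -0.0, -0.0]
ft_force: [-0.9, 0.1, -0.3]
grip_width: 0.272
grasp_force: 78.6
```

carry_out:
  deltas:
    - [0, 0, 0.005, 0, -1]
    - [0, 0, 0.01, 0, -1]
    - [0, 0, 0.01, 0, -1]

```text
clock: 16.8
position: [0.5589, 0.0264, 0.1857]
ee_rot: [-0.01, 1.0, -0.0, -0.0]
ft_force: [-0.4, 0.5, -1.0]
grip_width: 0.274
grasp_force: 78.6
```

carry_out:
  deltas:
    - [0, 0, 0.005, 0, -1]
    - [0, 0, 0.01, 0, -1]
    - [0, 0, 0.01, 0, -1]

```text
clock: 17.18
position: [0.5589, 0.0264, 0.1842]
ee_rot: [-0.01, 1.0, -0.0, -0.0]
ft_force: [-1.7, 0.3, -0.2]
grip_width: 0.276
grasp_force: 78.6
```

carry_out:
  deltas:
    - [0, 0, 0.005, 0, -1]
    - [0, 0, 0.01, 0, -1]
    - [0, 0, 0.01, 0, -1]

```text
clock: 17.55
position: [0.5589, 0.0264, 0.1827]
ee_rot: [-0.01, 1.0, -0.0, -0.0]
ft_force: [-0.3, -0.0, -0.9]
grip_width: 0.273
grasp_force: 78.6
```

carry_out:
  deltas:
    - [0, 0, 0.004, 0, -1]
    - [0, 0, 0.007, 0, -1]
    - [0, 0, 0.007, 0, -1]

```text
clock: 17.92
position: [0.559, 0.0264, 0.1819]
ee_rot: [-0.01, 1.0, -0.0, 0.0]
ft_force: [-2.0, 0.3, 1.9]
grip_width: 0.267
grasp_force: 78.8
```

The blade dropped about 8 mm into the slot and touched bottom at about 2 N. I now turn clockwise, following the slot's arc about the cam axis.

carry_out:
  deltas:
    - [0.0003, -0.0025, 0, 0.167, -1]
    - [0.0008, -0.005, 0, 0.333, -1]
    - [0.0015, -0.0073, 0, 0.5, -1]
    - [0.0024, -0.0097, 0, 0.667, -1]
    - [0.0024, -0.0097, 0, 0.667, -1]

```text
clock: 18.55
position: [0.5587, 0.0257, 0.1819]
ee_rot: [0.163, 0.987, 0.0, 0.0]
ft_force: [-1.3, 2.5, 1.5]
grip_width: 0.272
grasp_force: 78.8
```

```bash
cat > st.py <<'E'
from h import *
plan(.559,.0264,.182,181)
o=manip.get_obs();print("torque",np.round(o["torque"],3)); C=np.array([.5547,.0266]);print("r",np.round((o["position"][:2]-C)*1000,2), "turned",round(181.1-yaw(o)%360,1))
E
python3 st.py
```

```text
frac [-0.     0.005 -0.001] spin -0.658 yaw 161.26 pos [0.5587 0.0257 0.1819] F [-1.25  2.53  1.5 ] t 18.55 j [ 0.55  0.34 -0.81  1.7   0.26  1.21  0.92]
torque [ 0.91   0.594 -0.006]
r [ 3.99 -0.94] turned 19.8
```

carry_out:
  deltas:
    - [0.0003, -0.0025, 0, 0.167, -1]
    - [0.0008, -0.005, 0, 0.333, -1]
    - [0.0008, -0.005, 0, 0.333, -1]

```text
clock: 18.92
position: [0.5584, 0.025, 0.1819]
ee_rot: [0.247, 0.969, 0.0, 0.0]
ft_force: [-1.2, 3.6, 0.7]
grip_width: 0.273
grasp_force: 78.7
```

```bash
python3 st.py
```

```text
frac [ 0.001  0.01  -0.001] spin -0.988 yaw 151.36 pos [0.5584 0.025  0.1819] F [-1.2   3.58  0.67] t 18.93 j [ 0.53  0.34 -0.78  1.7   0.25  1.21  0.76]
torque [ 1.281  0.392 -0.022]
r [ 3.7  -1.58] turned 29.7
```

carry_out:
  deltas:
    - [0.0003, -0.0025, 0, 0.167, -1]
    - [0.0008, -0.005, 0, 0.333, -1]
    - [0.0015, -0.0073, 0, 0.5, -1]
    - [0.0015, -0.0073, 0, 0.5, -1]

```text
clock: 19.42
position: [0.5579, 0.0243, 0.1819]
ee_rot: [0.371, 0.929, 0.001, 0.0]
ft_force: [0.6, 4.5, -1.7]
grip_width: 0.275
grasp_force: 78.7
```

```bash
python3 st.py
python3 - <<'E'
from h import *
p=camera("wrist"); u,v=proj(p,[.5555,.0266,.079]).astype(int)
c=p["img"][v-60:v+40,u-80:u+60]; cv2.imwrite("pics/w6.png",cv2.resize(c,None,fx=5.5,fy=5.5,interpolation=0)[...,::-1])
E
```

```text
frac [ 0.004  0.015 -0.001] spin -1.486 yaw 136.43 pos [0.5579 0.0243 0.1819] F [ 0.63  4.46 -1.71] t 19.43 j [ 0.5   0.32 -0.74  1.7   0.23  1.2   0.51]
torque [ 1.62  -0.165  0.006]
r [ 3.2 -2.3] turned 44.7
```

View pics/w6.png

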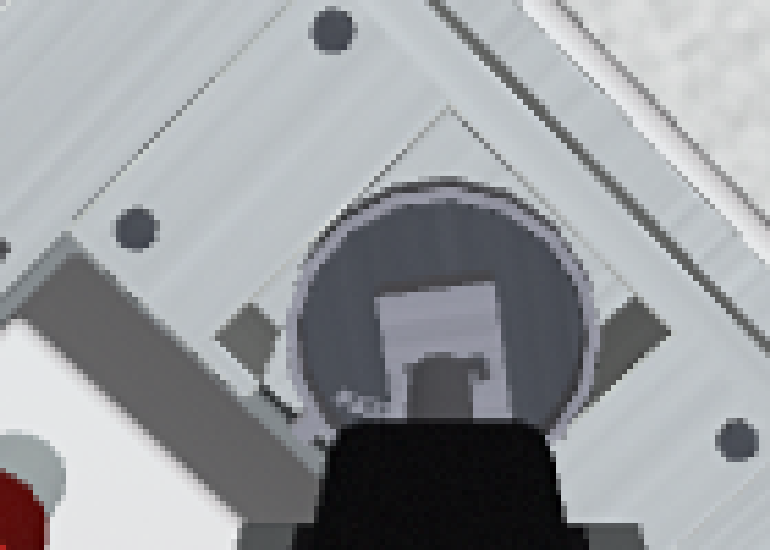

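The insert edge lags the tool by only about 6°, so the disc is turning (about 0.68 rad). I continue with a small correction that relieves the side force.

carry_out:
  deltas:
    - [0.0019, 0.0006, 0, 0.167, -1]
    - [0.0024, -0.0019, 0, 0.333, -1]
    - [0.0031, -0.0042, 0, 0.5, -1]
    - [0.0031, -0.0042, 0, 0.5, -1]

```text
clock: 19.98
position: [0.5574, 0.024, 0.1819]
ee_rot: [0.489, 0.872, 0.001, 0.001]
ft_force: [1.0, 5.1, -1.4]
grip_width: 0.274
grasp_force: 78.5
```

```bash
python3 st.py
```

```text
frac [ 0.008  0.018 -0.   ] spin -1.986 yaw 121.43 pos [0.5574 0.024  0.1819] F [ 1.04  5.12 -1.38] t 19.98 j [ 0.47  0.31 -0.7   1.71  0.21  1.2   0.26]
torque [ 1.544 -0.508  0.095]
r [ 2.68 -2.61] turned 59.7
```

carry_out:
  deltas:
    - [0.0021, 0.0009, 0, 0.167, -1]
    - [0.0026, -0.0016, 0, 0.333, -1]
    - [0.0033, -0.0039, 0, 0.5, -1]
    - [0.0033, -0.0039, 0, 0.5, -1]

```text
clock: 20.48
position: [0.5567, 0.0237, 0.182]
ee_rot: [0.599, 0.801, 0.001, 0.001]
ft_force: [3.2, 4.2, -2.8]
grip_width: 0.269
grasp_force: 78.5
```

```bash
cat >> st.py <<'E'
p=camera("top"); Y=cloud(p)
m=(Y[...,2]>.085)&(Y[...,2]<.097)&(abs(Y[...,0]-.575)<.03)&(Y[...,1]>-.16)&(Y[...,1]<.01); print("block front", np.percentile(Y[m][:,1],[98,99.5]))
p=camera("wrist"); u,v=proj(p,[.5555,.0266,.079]).astype(int); g=p["img"][v-60:v+40,u-80:u+60]; np.save("/tmp/g.npy",g)
E
python3 st.py
```

```text
frac [ 0.013  0.02  -0.   ] spin -2.485 yaw 106.45 pos [0.5567 0.0237 0.182 ] F [ 3.22  4.19 -2.81] t 20.48 j [ 0.44  0.3  -0.66  1.71  0.2   1.2   0.01]
torque [ 1.338 -0.93   0.057]
r [ 2.   -2.86] turned 74.7
block front [-0.04088221 -0.03862453]
```

carry_out:
  deltas:
    - [0.0016, 0, 0, 0.167, -1]
    - [0.0021, -0.0025, 0, 0.333, -1]
    - [0.0021, -0.0025, 0, 0.333, -1]

```text
clock: 20.95
position: [0.5561, 0.0237, 0.1819]
ee_rot: [0.666, 0.746, 0.0, 0.0]
ft_force: [3.2, 4.1, -1.8]
grip_width: 0.267
grasp_force: 78.6
```

```bash
python3 st.py
python3 - <<'E'
import numpy as np,cv2
g=np.load("/tmp/g.npy"); cv2.imwrite("pics/w7.png",cv2.resize(g,None,fx=5.5,fy=5.5,interpolation=0)[...,::-1])
E
```

```text
frac [ 0.016  0.022 -0.001] spin -2.818 yaw 96.46 pos [0.5561 0.0237 0.1819] F [ 3.23  4.14 -1.83] t 20.95 j [ 0.42  0.3  -0.63  1.71  0.19  1.19 -0.15]
torque [ 1.201 -0.967  0.071]
r [ 1.36 -2.9 ] turned 84.6
block front [-0.0405314  -0.03836883]
```

View pics/w7.png

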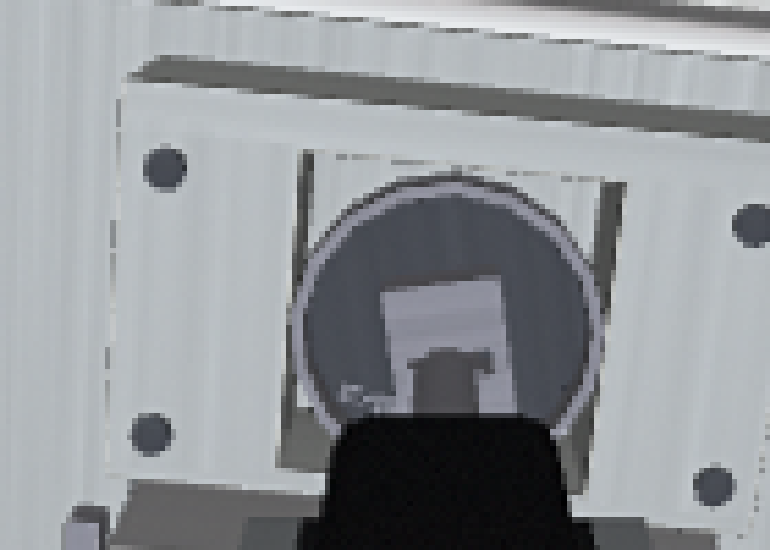

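The disc's insert sits about 14° short of the quarter turn, so the cam is at about 1.32 rad. I go 8° more, still well short of the stop.

carry_out:
  deltas:
    - [0.001, -0.0005, 0, 0.14, -1]
    - [0.0015, -0.0017, 0, 0.28, -1]
    - [0.0015, -0.0017, 0, 0.28, -1]

```text
clock: 21.42
position: [0.5556, 0.0238, 0.1819]
ee_rot: [0.719, 0.695, 0.0, 0.0]
ft_force: [4.0, 3.3, -1.7]
grip_width: 0.27
grasp_force: 78.6
```

```bash
python3 st.py
python3 - <<'E'
from h import *
g=np.load("/tmp/g.npy").astype(np.uint8)
gray=cv2.cvtColor(g,cv2.COLOR_RGB2GRAY)
big=cv2.resize(gray,None,fx=4,fy=4,interpolation=cv2.INTER_CUBIC)
L=cv2.HoughLinesP(cv2.Canny(big,50,120),1,np.pi/720,40,minLineLength=60,maxLineGap=12)
for l in L[:,0][:40]:
    a=np.degrees(np.arctan2(l[3]-l[1],l[2]-l[0]))
    if abs(a)<35: print(l/4,round(a,1))
E
```

```text
frac [ 0.018  0.022 -0.001] spin -3.1 yaw 88.01 pos [0.5556 0.0238 0.1819] F [ 3.99  3.31 -1.68] t 21.43 j [ 0.4   0.29 -0.61  1.71  0.18  1.19 -0.3 ]
torque [ 1.055 -1.128  0.018]
r [ 0.94 -2.84] turned 93.1
block front [-0.03843455 -0.03620872]
[24.25 18.   57.5  16.25] -3.0
[54.   21.5  70.5  20.75] -2.6
[104.75  19.   131.25  17.75] -2.7
[ 0.    3.5  19.25  2.75] -2.2
[103.5   91.   123.75  90.  ] -2.8
[ 97.75  14.25 118.25  13.25] -2.8
[29.   94.25 58.   93.25] -2.0
[69.25 53.   89.25 50.5 ] -7.1
[ 87.75  32.25 108.75  46.  ] 33.2
```

The cam is at about 1.49 rad and the torque has dropped off, so it's locked. I relax within the blade play, lift out and verify.

carry_out:
  deltas:
    - [0.002, 0.002, 0, -0.08, -1]
    - [0.003, 0.003, 0, -0.16, -1]
    - [0.003, 0.003, -0.02, -0.16, -1]
    - [0.003, 0.003, -0.05, -0.16, -1]
    - [0.003, 0.003, -0.1, -0.16, -1]
    - [0.003, 0.003, -0.25, -0.16, -1]
    - [0.003, 0.003, -0.4, -0.16, -1]
    - [0.003, 0.003, -0.4, -0.16, -1]

```text
clock: 22.52
position: [0.5563, 0.024, 0.2436]
ee_rot: [0.691, 0.723, 0.001, 0.001]
ft_force: [0.4, 0.6, -2.4]
grip_width: 0.267
grasp_force: 78.9
```

carry_out:
  deltas:
    - [0.3, -0.05, 0, 0, -1]
    - [0.6, -0.15, 0, 0, -1]
    - [0.9, -0.25, 0, 0, -1]
    - [0.9, -0.25, 0, 0, -1]

```text
clock: 23.02
position: [0.51, 0.1611, 0.2412]
ee_rot: [0.688, 0.725, -0.0, -0.001]
ft_force: [0.3, -0.1, -0.6]
grip_width: 0.274
grasp_force: 78.9
```

```bash
cat > fin.py <<'E'
from h import *
np.set_printoptions(precision=4,suppress=True)
plan(.4961,.2973,.245,92.9)
p=camera("top"); Y=cloud(p); save(p,"top8.png")
m=(Y[...,2]>.085)&(Y[...,2]<.097)&(abs(Y[...,0]-.556)<.04)&(Y[...,1]>-.16)&(Y[...,1]<.01); print("carrier front", np.percentile(Y[m][:,1],[98,99.5]))
c=p["img"][140:222,215:345]; w=camera("wrist")["img"]
cv2.imwrite("pics/w8.png",np.hstack([cv2.resize(w,(400,300)),cv2.resize(c,(400,300),interpolation=2)])[...,::-1])
E
python3 fin.py
```

```text
frac [ 0.911 -0.045 -0.025] spin 0.003 yaw 92.98 pos [0.51   0.1611 0.2412] F [ 0.26 -0.11 -0.62] t 23.02 j [ 0.25  0.21 -0.73  1.69  0.14  1.3  -0.45]
carrier front [-0.0059 -0.0051]
```

View pics/w8.png

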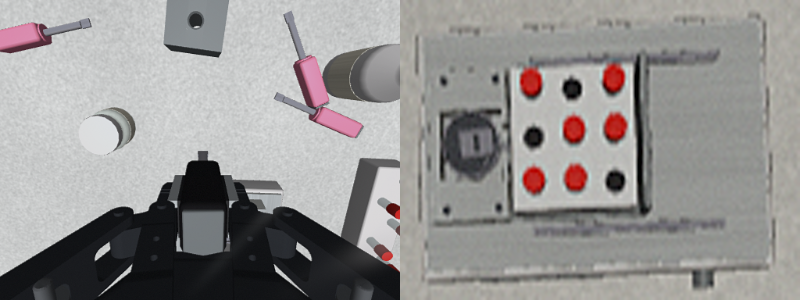

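The top view shows the carrier face flush against the block and the slot now lying crosswise. Now I return the driver.

carry_out:
  deltas:
    - [0.3, -0.02, 0, 0, -1]
    - [0.6, -0.04, 0, 0, -1]
    - [0.911, -0.045, 0, 0, -1]
    - [0.911, -0.045, 0, 0, -1]
    - [0.911, -0.045, 0.15, 0, -1]
    - [0.911, -0.045, 0.3, 0, -1]
    - [0.911, -0.045, 0.42, 0, -1]
    - [0.911, -0.045, 0.42, 0, -1]

```text
clock: 24.12
position: [0.4992, 0.2919, 0.1772]
ee_rot: [0.691, 0.722, -0.001, -0.0]
ft_force: [0.5, -0.0, -1.5]
grip_width: 0.274
grasp_force: 78.9
```

Run:
```python
from h import *
plan(.4961,.2973,.111,92.9)
p=camera("wrist"); print("hole px",proj(p,[.4954,.2946,.064]),"tip",proj(p,[.4955,.2945,.067]))
c=p["img"][130:270,170:350]; cv2.imwrite("pics/w9.png",cv2.resize(c,None,fx=4,fy=4,interpolation=0)[...,::-1])
```

```text
frac [ 0.038 -0.018  0.442] spin -0.013 yaw 92.51 pos [0.4992 0.2919 0.1772] F [ 0.51 -0.04 -1.53] t 24.12 j [ 0.01  0.39 -0.76  1.65  0.28  1.22 -0.77]
hole px [255.74328286 186.56573262] tip [255.80595746 187.68364104]
```

View pics/w9.png

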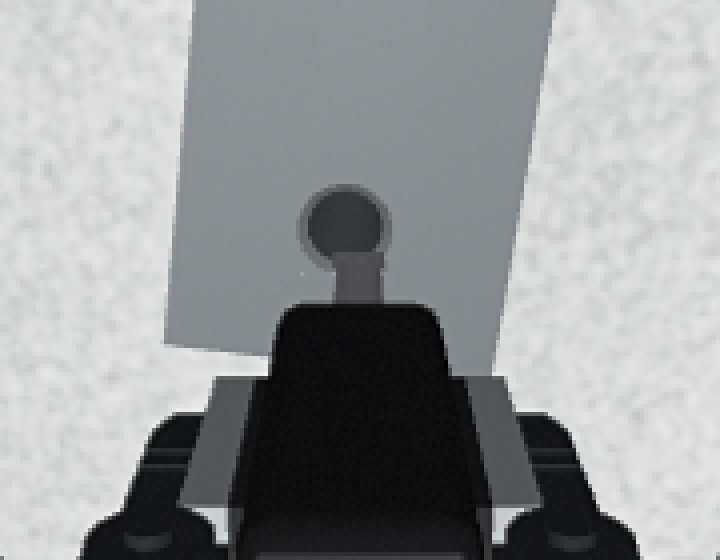

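The hole is at (345,228) and the tip at (358,252) in the crop, which matches the computed correction of 5.7 mm and -2.7 mm. I apply it and check.

carry_out:
  deltas:
    - [0.038, -0.018, 0, -0.013, -1]
    - [0.038, -0.018, 0, -0.013, -1]
    - [0.038, -0.018, 0, -0.013, -1]

```text
clock: 24.55
position: [0.4963, 0.2994, 0.1792]
ee_rot: [0.688, 0.725, 0.0, 0.0]
ft_force: [-0.0, 0.4, -1.3]
grip_width: 0.274
grasp_force: 78.9
```

```bash
python3 -c "
from h import *
plan(.4961,.2973,.111,92.9)"
```

```text
frac [-0.014 -0.003  0.455] spin 0.004 yaw 93.02 pos [0.4963 0.2994 0.1792] F [-0.03  0.41 -1.31] t 24.55 j [ 0.    0.39 -0.77  1.65  0.28  1.22 -0.77]
```

carry_out:
  deltas:
    - [-0.014, -0.002, 0, 0, -1]
    - [-0.014, -0.002, 0.03, 0, -1]
    - [-0.014, -0.002, 0.06, 0, -1]
    - [-0.014, -0.002, 0.1, 0, -1]
    - [-0.014, -0.002, 0.1, 0, -1]

```text
clock: 25.18
position: [0.4958, 0.2969, 0.163]
ee_rot: [0.688, 0.725, -0.001, -0.0]
ft_force: [-0.1, 0.5, -1.0]
grip_width: 0.274
grasp_force: 78.9
```

carry_out:
  deltas:
    - [0, 0, 0.06, 0, -1]
    - [0, 0, 0.12, 0, -1]
    - [0, 0, 0.18, 0, -1]
    - [0, 0, 0.24, 0, -1]
    - [0, 0, 0.3, 0, -1]
    - [0, 0, 0.3, 0, -1]

```text
clock: 25.92
position: [0.4957, 0.2968, 0.1179]
ee_rot: [0.688, 0.725, -0.001, -0.0]
ft_force: [-0.3, -0.4, -1.5]
grip_width: 0.273
grasp_force: 78.9
```

```bash
python3 -c "
from h import *
plan(.4961,.2973,.111,92.9)"
```

```text
frac [0.003 0.003 0.046] spin 0.003 yaw 93.0 pos [0.4957 0.2968 0.1179] F [-0.34 -0.4  -1.47] t 25.93 j [-0.02  0.45 -0.74  1.71  0.33  1.11 -0.81]
```

carry_out:
  deltas:
    - [0, 0, 0.015, 0, -1]
    - [0, 0, 0.03, 0, -1]
    - [0, 0, 0.04, 0, -1]
    - [0, 0, 0.05, 0, -1]
    - [0, 0, 0.05, 0, -1]

```text
clock: 26.55
position: [0.496, 0.297, 0.1111]
ee_rot: [0.688, 0.725, -0.0, 0.0]
ft_force: [0.6, 0.2, -1.5]
grip_width: 0.267
grasp_force: 78.9
```

carry_out:
  deltas:
    - [0, 0, 0.005, 0, -1]
    - [0, 0, 0.01, 0, -1]
    - [0, 0, 0.01, 0, -1]

```text
clock: 26.92
position: [0.4962, 0.2972, 0.1109]
ee_rot: [0.688, 0.725, 0.0, 0.0]
ft_force: [-4.6, -2.7, 10.6]
grip_width: 0.272
grasp_force: 80.6
```

The collar is seated at z = 0.1109, the same as at the grasp. I release and rise straight up.

carry_out:
  deltas:
    - [0, 0, -0.006, 0, -1]
    - [0, 0, -0.006, 0, -0.2]
    - [0, 0, -0.006, 0, 0.2]
    - [0, 0, -0.006, 0, 0.2]
    - [0, 0, -0.006, 0, 0.2]
    - [0, 0, -0.1, 0, 0.2]
    - [0, 0, -0.3, 0, 0.2]
    - [0, 0, -0.6, 0, 0.2]
    - [0, 0, -0.9, 0, 0.2]
    - [-0.4, 0, -0.9, 0, 0.2]
    - [-0.4, 0, -0.9, 0, 0.2]

```text
clock: 28.3
position: [0.5008, 0.2325, 0.246]
ee_rot: [0.691, 0.723, -0.0, 0.002]
ft_force: [-0.9, 0.3, 0.7]
grip_width: 0.598
grasp_force: 0.0
```

```bash
python3 hd.py
python3 - <<'E'
from h import *
p=camera("top"); Y=cloud(p)
m=(Y[...,2]>.085)&(Y[...,2]<.097)&(abs(Y[...,0]-.556)<.04)&(Y[...,1]>-.16)&(Y[...,1]<.01); print("front",np.percentile(Y[m][:,1],[98,99.5]))
for q in("jar","buffer","cup","marker"): print(q,np.round(boxes_of(q,p)[0]["position"],3))
print(manip.get_obs()["clock"])
E
```

```text
top 1201 ((496.04644775390625, 294.7384338378906), (23.509061813354492, 29.241008758544922), 2.564319610595703) [0.4961 0.2951 0.1371]
stand 8243 ((498.32135009765625, 329.408447265625), (130.03591918945312, 70.186279296875), 85.18448638916016) [0.4991 0.3356 0.065 ]
awl 799 ((501.30328369140625, 363.4311828613281), (19.4683895111084, 18.301467895507812), 3.8740952014923096) [0.5012 0.3611 0.1294]
frac [ 0.392 -0.02   0.919] spin 0.159 yaw 92.77 pos [0.5001 0.235  0.2459] F [-0.18  0.95 -0.53] t 28.35 j [ 0.14  0.26 -0.77  1.63  0.19  1.32 -0.61]
front [-0.00589598 -0.00508192]
jar [0.379 0.144 0.064]
buffer [0.7   0.232 0.101]
cup [ 0.494 -0.405  0.043]
marker [ 0.316 -0.264  0.014]
28.6
```

The driver is back and seated (top at z = 0.137, as before), and nothing else has moved. One close numerical check of the clamp remains.

carry_out:
  deltas:
    - [-0.35, 0, 0, 0, 0.2]
    - [-0.7, 0.1, 0, 0, 0.2]
    - [-1, 0.2, 0, 0, 0.2]
    - [-1, 0.2, 0, 0, 0.2]

```text
clock: 29.1
position: [0.5381, 0.0853, 0.2443]
ee_rot: [0.69, 0.724, -0.001, 0.0]
ft_force: [-1.0, 0.7, -0.0]
grip_width: 0.599
grasp_force: 0.0
```

carry_out:
  deltas:
    - [-0.35, 0.1, 0, 0, 0.2]
    - [-0.6, 0.2, 0, 0, 0.2]
    - [-0.8, 0.2, 0, 0, 0.2]
    - [-0.8, 0.2, 0, 0, 0.2]

```text
clock: 29.6
position: [0.5734, -0.0305, 0.2443]
ee_rot: [0.689, 0.725, -0.0, -0.0]
ft_force: [-0.0, 1.1, -0.8]
grip_width: 0.601
grasp_force: 0.0
```

Run:
```python
from h import *
np.set_printoptions(precision=4,suppress=True,linewidth=200)
p=camera("wrist"); X=cloud(p); plan(.556,-.03,.25)
print("slot px",proj(p,[.556,.021,.079]))
with np.errstate(invalid='ignore'):
  for x in(.52,.53,.545,.575,.59):
    m=(abs(X[...,0]-x)<.002)&(X[...,1]>-.03)&(X[...,1]<.03)
    P=X[m]; P=P[np.argsort(P[:,1])]
    hi=P[(P[:,2]>.085)&(P[:,2]<.098)][:,1]; bl=P[(P[:,2]>.073)&(P[:,2]<.077)][:,1]; mid=P[(P[:,2]<.073)]
    print(x,"carrier max y",hi.max() if len(hi) else None,"block min y",bl.min() if len(bl) else None,"low pts",len(mid),len(P))
u,v=proj(p,[.556,.0266,.079]).astype(int); g=cv2.cvtColor(p["img"],cv2.COLOR_RGB2GRAY)[v-45:v+45,u-45:u+45]
big=cv2.resize(g,None,fx=6,fy=6,interpolation=cv2.INTER_CUBIC)
L=cv2.HoughLinesP(cv2.Canny(big,50,120),1,np.pi/720,40,minLineLength=60,maxLineGap=10)
for l in L[:,0][:40]:print(np.round(l/6+[u-45,v-45,u-45,v-45],1),round(np.degrees(np.arctan2(l[3]-l[1],l[2]-l[0])),1))
```

```text
frac [-0.004 -0.116 -0.036] spin 0 yaw 93.01 pos [ 0.5733 -0.0285  0.2446] F [-1.14  1.34  0.14] t 29.65 j [ 0.48  0.28 -0.61  1.59  0.17  1.32 -0.1 ]
slot px [244.3807 121.727 ]
0.52 carrier max y -0.0055834340220881256 block min y -0.005652820759506285 low pts 12 2739
0.53 carrier max y -0.005446364761903032 block min y -0.0056769725003593 low pts 13 714
0.545 carrier max y -0.0051202174519608444 block min y -0.005180062958965029 low pts 125 1746
0.575 carrier max y -0.004780794582628266 block min y -0.004904492528541217 low pts 95 1249
0.59 carrier max y -0.004498304868034497 block min y -0.00483441429556087 low pts 11 1760
[270.7 153.  287.3 153.5] 1.7
[221.  107.  221.   89.7] -90.0
[268.8  90.7 268.8 107.7] 90.0
[221.  124.7 221.  140.2] 90.0
[218.8 151.2 230.7 151.5] 1.6
[270.  110.  270.   91.8] -90.0
[269.  133.8 269.  119.7] -90.0
[258.7  70.8 278.7  70.8] 0.0
[203.7 151.  222.7 151. ] 0.0
[244.8  91.2 257.8  91.3] 0.7
[233.8 152.  252.  152.2] 0.5
[226.8  88.8 238.   89.2] 1.7
[267.7 131.7 268.  118. ] -88.6
```

```bash
python3 -c "
from h import *
print(ticket.hand_in())"
```

```text
the job is handed in; nothing more can be done
None
```

The job is handed in: the carrier is flush against the clamp block, the cam is locked at about 1.49 rad by the camera (estimated 1.3 to 1.5), and the screwdriver is back upright and fully down in its hole; I viewed 13 pictures, three over the limit of 10, and three pink look-alikes toppled by themselves before the arm first moved.

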